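Run one load cycle on the dead-weight beam

TASK

Take the large weight from its slanted cradle and set it gently, upright, in the middle of the pan of the arrested load beam. Then swing the arrest lever slowly right over to release the beam, easing the loaded pan down rather than letting it drop; leave it fully down for about a second, and swing the lever fully back so that the beam is arrested level again with the weight still on the pan. Move the beam only through its lever, never by touching it, and leave everything else where it stands.

Things in the scene. Friction and masses are not known exactly. Their poses are not given: they have to be found in the camera images.
- load_stand: fixed stand: grey base plate 210 x 220 mm, white fork post, and a beam (260 x 22 x 20 mm, along the stand's y) pivoting 150 mm above the origin. Pan on the beam's -y end, 150 mm from the pivot; dark 60 mm counterpoise on the +y end. The arrest lever stands on the front (-x) side, its grip 120 mm from the beam's centre line. Origin on the table under the pivot; x away from the robot, z up.
- beam: the beam with its pan and counterpoise. Origin on the pivot, z up when level, pan toward its -y. Only the lever may move it.
- beam_tilt (a joint): tilt of the beam in rad: 0 = level (arrested), 0.12 = pan fully down on the stop (18 mm lower at the pan). The empty beam, or the beam with the small weight, stays level even when released; with the large weight it sinks as far as the lever lets it.
- pan_floor (a point): centre of the pan's flat inner floor, 162 mm above the table when the beam is level. The steel pan is 104 mm across, with a rim 6 mm above the floor and 4 mm thick; z of the point is the pan's normal.
- arrest_lever (a joint): rad: 0 (0 to 0.08 at the start) = home, beam arrested, lever leaning 0.45 rad from upright toward the pan (stand's -y); 0.95 = end stop, released, leaning 0.5 rad toward +y. A roller on its shaft carries the beam, which is lowered between about 0.1 and 0.7 rad. Friction (3 to 5 N at the grip) holds the lever where it is left.
- lever_grip (a point): middle of the arrest lever's black crossbar grip: a cylinder 20 mm in diameter and 75 mm long, parallel to the hinge axis (stand's x), reaching 37 mm either side of this point; the 10 mm lever rod joins it 35 mm behind the point (toward the beam). 100 mm from the hinge axis, it swings in the stand's y-z plane.
- lever_hinge (a point): point on the lever's hinge axis in the plane in which lever_grip swings, 104 mm above the table. The axis runs along the stand's x; from home to released the grip goes over the top toward the stand's +y.
- large_weight: large steel grip weight, about 0.55 kg: a disc 72 mm in diameter and 16 mm thick with an upright round stem 20 mm in diameter and 60 mm long on its middle (76 mm overall). Origin at the centre of the disc's underside, z up the stem. It lies with the underside flat on the slope of cradle_a, so its stem leans 0.6 rad (34 deg) from vertical toward that cradle's front (-x).
- cradle_a: holds the large weight: fixed cradle, 94 mm wide (y), with a 100 mm long aluminium slope rising away from its front (-x) at 0.6 rad (34 deg) and a 10 mm lip at its low edge. Origin on the table under the slope's centre, whose face is 60 mm above it; top 90 mm high.
- cradle_b: holds the small weight: fixed cradle, 94 mm wide (y), with a 100 mm long aluminium slope rising away from its front (-x) at 0.6 rad (34 deg) and a 10 mm lip at its low edge. Origin on the table under the slope's centre, whose face is 60 mm above it; top 90 mm high.
- small_weight: small steel grip weight, about 0.22 kg, to be left alone: disc 44 mm in diameter and 16 mm thick, same stem 20 x 60 mm. Origin at the centre of the disc's underside, z up the stem. It lies with the underside flat on the slope of cradle_b, so its stem leans 0.6 rad (34 deg) from vertical toward that cradle's front (-x).
- test_block: loose steel disc, 60 mm in diameter, 12 mm thick, lying on the table near or under the pan. Origin: centre of underside.
- loupe: loose black magnifier, 44 mm diameter, 44 mm high, standing. Origin: centre of underside.
- specimen_mount: loose black plastic puck, 38 mm diameter, 24 mm high. Origin: centre of underside.
- screwdriver: loose screwdriver lying on the table, origin about mid-length, along its x.
- oil_bottle: loose white bottle, 54 mm diameter, 130 mm high, standing behind. Origin: centre of underside.
Not all that is in view belongs to the job. Leave any red or turquoise look-alike of the large_weight alone.

How it is judged:
On the way, in this order (a step that is already met when the one before it is completed fails the run):
1. the large weight stands let go in the pan while the beam is still arrested: lever home (under 0.12 rad), beam level (under 0.03 rad) (horizontal distance between large_weight and pan_floor below 0.016 m and z of large_weight in the frame of pan_floor between -0.006 and 0.006 m and angle between the z axis of large_weight and the z axis of beam, either way round below 0.1 rad and angle between large_weight's own z axis and vertical below 0.3 rad and contact force between the fingers and large_weight below 0.05 N and value of joint arrest_lever below 0.12 rad and value of joint beam_tilt below 0.03 rad), for 0.3 s.
2. the lever is swung over (beyond 0.75 rad) and the loaded beam rests fully down (beyond 0.105 rad) for 0.7 s (horizontal distance between large_weight and pan_floor below 0.016 m and z of large_weight in the frame of pan_floor between -0.006 and 0.006 m and angle between the z axis of large_weight and the z axis of beam, either way round below 0.1 rad and angle between large_weight's own z axis and vertical below 0.3 rad and contact force between the fingers and large_weight below 0.05 N and value of joint arrest_lever above 0.75 rad and value of joint beam_tilt above 0.105 rad and velocity of joint beam_tilt below 0.05 rad/s), for 0.7 s.
At the end, for the whole second after the job is handed in: the lever is back home (under 0.12 rad), the beam arrested level (under 0.03 rad), and the large weight stands flat on the pan's floor, let go and at rest, its centre within 16 mm of the pan's middle (all of step 1 and linear speed of large_weight below 0.02 m/s and velocity of joint each of beam_tilt, arrest_lever below 0.05 rad/s); the robot touches nothing.
It fails at once if the beam moves faster than 1.2 rad/s (it was dropped or slammed) (velocity of joint beam_tilt above 1.2 rad/s or velocity of joint beam_tilt below -1.2 rad/s).
It fails at once if the robot touches the beam, pan or counterpoise with more than 3 N (contact force between any of the arm, the fingers and beam above 3 N).
It fails at once if the large weight hits the beam or pan with more than 30 N (dropped) (contact force between large_weight and beam above 30 N).
It fails at once if the small weight, test block, loupe, specimen mount, screwdriver or oil bottle is moved more than 25 mm (distance of any of small_weight, test_block, loupe, specimen_mount, screwdriver, oil_bottle from where it was at the start of the episode above 0.025 m).
It also fails if it takes over 64 s, if anything falls off the work surface, if the arm or the gripper's body presses on something with over 40 N, if the wrist force passes 120 N, or if a joint passes its speed limit or range.

ROBOT

A 6-joint arm with a two-finger parallel gripper is mounted at the origin on the work surface. World frame = base frame: x ahead of the robot, y to its left, z up, the work surface at z = 0. Lengths are in m, angles in rad, forces in N, time in s.
With the tool pointing down it reaches from about 0.325 to 0.9 m from the base axis. Payload 6.1 kg.
Tool frame: the origin (TCP) lies midway between the tips of the shut fingers; the grasp point (between the pads) lies 19 mm behind it (grip_point_offset is the distance from the TCP to the grasp point, in m); z points along the fingers, y is the line along which they close (so a half turn about z gives the same grasp; the last joint's range is limited). The gripper opens to 85 mm and grips with 20 to 120 N. Pads are 22 mm wide; open, the fingers measure 114 mm over their backs; the gripper's body (76 mm by 85 mm) begins 54 mm behind the grasp point. The pads swing forward as they close: fully open they stand 13 mm farther back than shut.
Start: joints at [-1.255, 0.22, 1.526, -0, 1.395, -0.126], TCP at [0.267, -0.565, 0.231] pointing down, gripper open.
Joint ranges: [-2.98, 2.98], [-0.91, 2.08], [0.09, 2.57], [-1.24, 4.39], [0.2, 2.65], [-2.68, 2.68]. Speed limits (rad/s): [2.57, 2.57, 3.01, 3.14, 3.14, 3.14].

INTERFACE

Orientations are given as a rotation vector (axis times angle).
In Python, from station import * gives the robot as it stands.
- The arm moves only by the tool apply_moves, never from a script. Its argument "moves" is a list of rows, each an object of numbers: "dx", "dy", "dz": the shift along the tool's x, y, z in m; "wx", "wy", "wz": the turn, a rotation vector about the tool's x, y, z in rad; "jaw": the closure, from 0 (fully open) to 1 (shut). A call has 1 to 5 rows; each row shifts and turns the commanded pose from where the row before left it, along the tool's axes as they then stand; what a row does not reach is not made up. A row lasts 1/8 s, in which the tool goes at most 62.5 mm and 10.7 degrees, less where a joint would pass 70% of its speed; a pose out of reach is approached as far as the arm can. A call with a gripper value outside its range is refused whole. The fingers move at their own pace and stop on an object; "newtons" is the grip in N (left out, the last holds). Time passes only in rows, so rows that do not move let the fingers close. It gives the time, the measured TCP pose, the force, the opening and the grip force at its end, in the units of the state.
- observe(): the state, without advancing time (a new reading comes with each control period).
- camera(name): name is "side" or "top"; returns a dict with "pixels" (420x560x3 uint8, red, green, blue), "fx", "fy", "cx", "cy" (pixels), "R" (3x3) and "t" (3): a world point X has camera coordinates R X + t. Camera axes: x right, y down, z forward; pixel columns grow to the right and rows downward; lengths in m; the calibration is good to about 2 mm. A picture is of the moment at which its call begins. There is no depth.
- hand_in(): hands the job in; it is judged then, once.
The state is a dict: "time_s": time; "joint_positions": joint angles; "joint_velocities": joint speeds; "joint_efforts": joint torques, N m; "tool_pos": TCP position; "ee_rot": TCP orientation; "contact_force": force on the tool from outside, world axes, zero at the start; "torque": the same for the moment, N m; "gripper_width": finger opening in m; "finger_force": force on a finger pad.
Only numpy, scipy, OpenCV 4.12 (cv2) and the standard library are available. Lean on these libraries where they do the work, as an engineer would, in place of code of your own. Each camera call takes 0.05 s, during which the arm holds its last target. There are 200 camera calls.

## Working session

There is one attempt and no reset: what is moved stays moved. The work goes in short steps, Python scripts to look and compute and a tool call to move; the robot and the scene stay as the last step left them, time stands still between calls to the robot, and variables do not carry over. Pictures are saved under pics/ and viewed, at most 10 in all, crops included, and the job is handed in when it is done.

Besides the shell and the picture viewer there is one more tool, called as a command line: name --argument value ..., lists and objects as JSON in quotes. apply_moves: Moves the arm, as the interface text tells. Its arguments: {"type":"object","properties":{"moves":{"type":"array"},"newtons":{"type":"number"}},"required":["moves"]}

```bash
mkdir -p pics; ls
python3 - <<'E'
from station import *
import cv2
s=observe();print(s)
for n in("side","top"):
    c=camera(n);cv2.imwrite(f"pics/{n}0.png",cv2.cvtColor(c["pixels"],cv2.COLOR_RGB2BGR))
    print(n,c["fx"],c["fy"],c["cx"],c["cy"],c["R"],c["t"])
E
```

```text
pics
{'time_s': 0.0, 'joint_positions': array([-1.25511080e+00,  2.21236400e-01,  1.52762929e+00, -4.83419510e-05,
        1.39471196e+00, -1.26098675e-01]), 'joint_velocities': array([-0.00118173,  0.00092725,  0.00040388, -0.00141748,  0.00132327,
        0.00082027]), 'joint_efforts': array([ 1.84264114e-03, -4.96895528e+01, -3.89388835e+01,  2.63535566e-05,
        1.10672606e-02, -1.37705425e-05]), 'tool_pos': array([ 0.26700943, -0.56440796,  0.23018327]), 'ee_rot': array([-3.06333280e+00, -6.87904442e-01,  3.69305888e-04]), 'contact_force': array([ 0.49363027, -0.16258446,  0.70337714]), 'torque': array([ 0.00758364, -0.00173057,  0.00613034]), 'finger_force': 0.0, 'gripper_width': 0.08560194235748747}
side 432.99031968656686 432.99031968656686 281.0895999329217 220.23620202340737 [[-0.91933035 -0.39323432 -0.01408824]
 [-0.25345761  0.61917779 -0.74322144]
 [ 0.30098331 -0.67969525 -0.66889716]] [0.44843173 0.26528255 0.76120339]
top 380.52401707643827 380.52401707643827 275.67571361612517 209.90370475129882 [[ 0.02775513 -0.99940811  0.02032461]
 [-0.9965841  -0.02924734 -0.07723165]
 [ 0.07778038 -0.01811161 -0.99680599]] [-0.09499467  0.5265242   1.01298244]
```

View pics/side0.png

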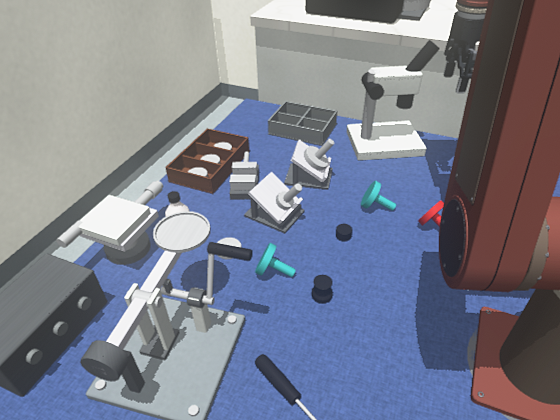

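View pics/top0.png

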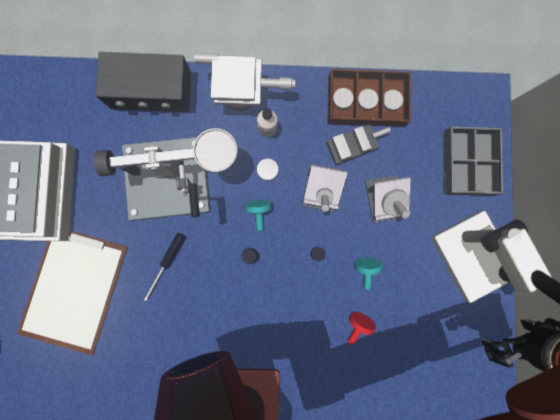

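Candidates for the large weight, in top-view pixels:
- steel in the right cradle (397,203)
- steel in the left cradle (325,195)
- turquoise (258,212) and (368,268)
- red (360,325)

Only the two steel ones fit the description, so I'm taking a close crop of both to compare disc sizes.

Run:
```python
import cv2,numpy as np
t=cv2.imread("pics/top0.png");s=cv2.imread("pics/side0.png")
a=cv2.resize(t[155:230,295:420],(750,450)[:2],interpolation=cv2.INTER_CUBIC)[:, :]
a=cv2.resize(t[155:230,295:420],None,fx=6.4,fy=4*1.0*1.6/1,interpolation=cv2.INTER_CUBIC)
cv2.imwrite("pics/cropT.png",a)
b=cv2.resize(s[130:235,240:345],None,fx=5.6,fy=5.6,interpolation=cv2.INTER_CUBIC);cv2.imwrite("pics/cropS.png",b)
print(a.shape,b.shape)
```

```text
(480, 800, 3) (588, 588, 3)
```

View pics/cropT.png

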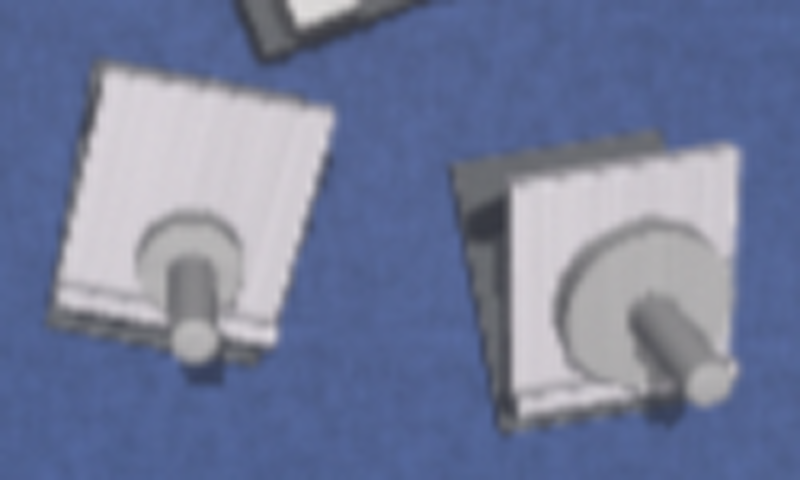

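View pics/cropS.png

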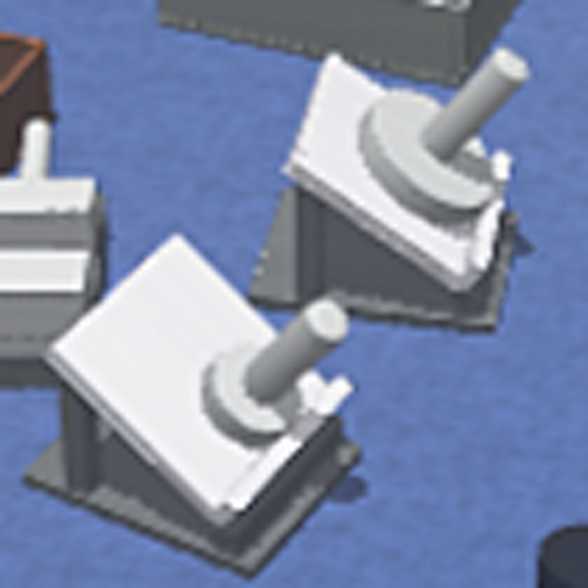

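The crops show that the right cradle (top 397,203; side 319,155) carries the wide disc, so that one is the large weight and its cradle is cradle_a. The left cradle holds the small one. Next is a close look at the pan and lever in both views.

Run:
```python
import cv2,numpy as np
t=cv2.imread("pics/top0.png");s=cv2.imread("pics/side0.png")
a=cv2.resize(t[125:225,165:240],None,fx=5,fy=5,interpolation=cv2.INTER_CUBIC)
b=cv2.resize(s[205:315,150:260],None,fx=3.8,fy=3.8,interpolation=cv2.INTER_CUBIC)
o=np.zeros((500,a.shape[1]+b.shape[1]+5,3),np.uint8);o[:500,:a.shape[1]]=a;o[:b.shape[0],a.shape[1]+5:]=b
cv2.imwrite("pics/cropL.png",o);print(o.shape)
```

```text
(500, 798, 3)
```

View pics/cropL.png

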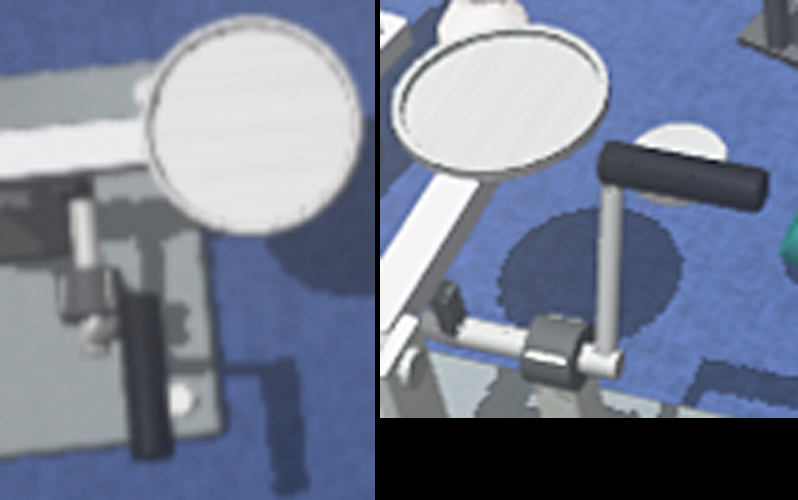

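The stand crop shows the pan rim centred at top (215.9,150.3) and side (182.0,231.0). The lever grip's middle is at top (194.5,200.2) and side (230.0,251.0), leaning toward the pan. Now I triangulate these points and the weight.

```bash
cat > h.py <<'E'
from station import *
import numpy as np, cv2
from scipy.spatial.transform import Rotation as Ro
C={}
def load():
    for n in("side","top"): C[n]=camera(n)
def P(c): return np.array([[c["fx"],0,c["cx"]],[0,c["fy"],c["cy"]],[0,0,1]])@np.c_[c["R"],c["t"]]
def proj(n,X): x=P(C[n])@np.r_[X,1]; return x[:2]/x[2]
def tri(pt,ps):
    X=cv2.triangulatePoints(P(C["top"]),P(C["side"]),np.array(pt,float),np.array(ps,float)).ravel();X=X[:3]/X[3]
    e=np.r_[proj("top",X)-pt,proj("side",X)-ps]; return X,np.round(e,1)
def T(x,y): return (295+x/6.4,155+y/6.4)
def S(x,y): return (240+x/5.6,130+y/5.6)
def TL(x,y): return (165+x/5,125+y/5)
def SL(x,y): return (150+(x-380)/3.8,205+y/3.8)
E
python3 - <<'E'
from h import *
np.set_printoptions(precision=4,suppress=True)
load()
D={"stemtop":(T(709,385),S(511,66)),"stembase":(T(653,308),S(441,147)),
"crHighL":(T(512,183),S(288,172)),"crHighR":(T(738,148),S(335,58)),
"pan":(TL(254.5,126.5),SL(501.5,99)),"gripfar":(TL(143,297),SL(607,161)),"gripnear":(TL(152,455),SL(762,189)),
"cpoise":((103,162),(101,359)),"hinge":(TL(96,335),SL(604,364)),"smalltop":(T(195,342),S(327,322)),"testblk":((267.5,169.5),(229,243))}
for k,(a,b) in D.items(): print(k,*tri(a,b))
E
```

```text
stemtop [ 0.5177 -0.4013  0.117 ] [ 0.   0.1 -0.1 -0. ]
stembase [ 0.5499 -0.3968  0.0678] [ 0.3  1.  -0.8 -0. ]
crHighL [ 0.6004 -0.3342  0.0801] [-0. -0.  0.  0.]
crHighR [ 0.6145 -0.4249  0.0858] [ 0.2  0.8 -0.6 -0. ]
pan [0.6557 0.0682 0.1631] [-0.1 -0.2  0.2  0. ]
gripfar [0.5679 0.1106 0.1941] [ 0.  0. -0. -0.]
gripnear [0.4958 0.1026 0.1974] [ 0.1  0.2 -0.3 -0. ]
cpoise [0.6206 0.3336 0.1575] [-0.2 -0.3  0.5  0.1]
hinge [0.5599 0.1512 0.1021] [ 0.2  0.4 -0.5 -0.1]
smalltop [ 0.5297 -0.2025  0.1079] [-0.  -0.1  0.1  0. ]
testblk [ 0.6384 -0.0546  0.0249] [ 0.   0.1 -0.1 -0. ]
```

```bash
cat >> h.py <<'E'
np.set_printoptions(precision=4,suppress=True)
def go(pos,z,y):
    "from measured pose: shift in current tool axes, then the turn in tool axes"
    s=observe();R=Ro.from_rotvec(s["ee_rot"]);z=np.array(z,float);z/=np.linalg.norm(z);y=np.array(y,float);y-=z*(y@z);y/=np.linalg.norm(y)
    out=[]
    for sg in(1,-1):
        Y=sg*y;M=Ro.from_matrix(np.c_[np.cross(Y,z),Y,z]);w=(R.inv()*M).as_rotvec();out.append((np.linalg.norm(w),w,M))
    n,w,M=min(out,key=lambda q:q[0])
    d=np.array(pos)-s["tool_pos"]
    print("t",s["time_s"],"pos",s["tool_pos"],"rows",max(n/.18,np.linalg.norm(d)/.06).round(2),"width",s["gripper_width"])
    print("shift(tool now)",R.inv().apply(d),"turn",w,"|shift in target axes",M.inv().apply(d))
    return R
E
python3 - <<'E'
from h import *
z=[.558,.084,-.825];y=[-.149,.989,0]
print(Ro.from_rotvec(observe()["ee_rot"]).as_matrix())
go([.486,-.406,.164],z,y); go([.486,-.406,.164],z,np.cross(z,y))
E
```

```text
[[ 0.904   0.4275 -0.0004]
 [ 0.4275 -0.904   0.0012]
 [ 0.0001 -0.0012 -1.    ]]
t 0.2 pos [ 0.2671 -0.5647  0.2306] rows 4.64 width 0.08549649584783199
shift(tool now) [ 0.2657 -0.0498  0.0667] turn [-0.0889  0.5956  0.283 ] |shift in target axes [ 0.1606 -0.1243  0.1905]
t 0.2 pos [ 0.2671 -0.5647  0.2306] rows 7.75 width 0.08549649584783199
shift(tool now) [ 0.2657 -0.0498  0.0667] turn [-0.5159  0.3819 -1.2382] |shift in target axes [0.1243 0.1606 0.1905]
```

apply_moves --moves '[{"dx":0.053,"dy":-0.01},{"dx":0.053,"dy":-0.01},{"dx":0.053,"dy":-0.01},{"dx":0.053,"dy":-0.01},{"dx":0.053,"dy":-0.01}]'

```text
$.moves[0]: bad value
```

apply_moves --moves '[{"wx":-0.022,"wy":0.149,"wz":0.071},{"wx":-0.022,"wy":0.149,"wz":0.071},{"wx":-0.022,"wy":0.149,"wz":0.071},{"wx":-0.022,"wy":0.149,"wz":0.071},{}]'

```text
$.moves[0]: bad value
```

Run:
```python
from h import *
z=[.558,.084,-.825];y=[-.149,.989,0]
go([.486,-.406,.164],z,y); go([.542,-.3974,.0815],z,y)
load();im=np.hstack([C["top"]["pixels"][120:300,320:520],C["side"]["pixels"][60:240,260:460]])
cv2.imwrite("pics/pre.png",cv2.cvtColor(cv2.resize(im,None,fx=2,fy=2),cv2.COLOR_RGB2BGR))
```

```text
t 0.2 pos [ 0.2671 -0.5647  0.2306] rows 4.64 width 0.08549649584783199
shift(tool now) [ 0.2657 -0.0498  0.0667] turn [-0.0889  0.5956  0.283 ] |shift in target axes [ 0.1606 -0.1243  0.1905]
t 0.2 pos [ 0.2671 -0.5647  0.2306] rows 5.91 width 0.08549649584783199
shift(tool now) [ 0.32   -0.0335  0.1492] turn [-0.0889  0.5956  0.283 ] |shift in target axes [ 0.1608 -0.1245  0.2906]
```

View pics/pre.png

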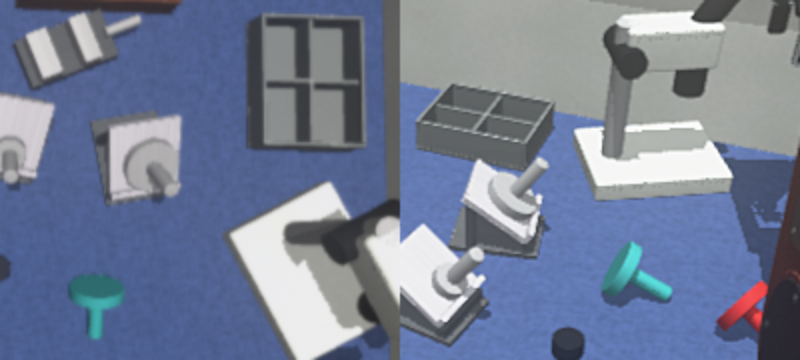

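That call was refused because every key is required. The picture shows nothing has moved, and it shows a microscope at top (490,250) on the direct path. I measure its height before going.

Run:
```python
from h import *
load()
for a,b in [((475,237),(372,85)),((548,285),(432,48)),((515,235),(418,75)),((465,300),(424,152)),((437,252),(349,130)),((360,325),(433,214)),((368,268),(378,196))]: print(*tri(a,b))
```

```text
[ 0.4596 -0.5121  0.2326] [ 0.7  3.1 -2.1 -0. ]
[ 0.3536 -0.6199  0.3017] [ 1.6 10.5 -6.4  0. ]
[ 0.4073 -0.604   0.2369] [  4.4  30.6 -19.4  -2.7]
[ 0.2984 -0.5976  0.0208] [ 0.1  0.7 -0.5  0. ]
[ 0.4624 -0.4621  0.1328] [ -4.  -13.7  10.3  -0.8]
[ 0.2321 -0.3087  0.0403] [-0.  -0.1  0.1 -0. ]
[ 0.3731 -0.3316  0.0345] [ 0.6  2.6 -2.2 -0. ]
```

apply_moves --moves '[{"dx":0.025,"dy":-0.042,"dz":-0.01,"wx":0,"wy":0,"wz":0,"jaw":0},{"dx":0.025,"dy":-0.042,"dz":-0.01,"wx":0,"wy":0,"wz":0,"jaw":0},{"dx":0.025,"dy":-0.042,"dz":-0.01,"wx":0,"wy":0,"wz":0,"jaw":0},{"dx":0.025,"dy":-0.042,"dz":-0.01,"wx":0,"wy":0,"wz":0,"jaw":0}]'

```text
time_s: 0.9
tool_pos: [0.2858, -0.3689, 0.2717]
ee_rot: [3.065, 0.688, 0.001]
contact_force: [1.2, 0.1, 0.9]
gripper_width: 0.0858
finger_force: 0.0
```

apply_moves --moves '[{"dx":0.047,"dy":0.028,"dz":0.013,"wx":0,"wy":0,"wz":0,"jaw":0},{"dx":0.047,"dy":0.028,"dz":0.013,"wx":0,"wy":0,"wz":0,"jaw":0},{"dx":0.047,"dy":0.028,"dz":0.013,"wx":0,"wy":0,"wz":0,"jaw":0}]'

```text
time_s: 1.27
tool_pos: [0.451, -0.3861, 0.2329]
ee_rot: [3.063, 0.688, 0.001]
contact_force: [-1.0, -0.6, 0.9]
gripper_width: 0.0856
finger_force: 0.0
```

apply_moves --moves '[{"dx":0,"dy":0,"dz":0,"wx":-0.022,"wy":0.149,"wz":0.071,"jaw":0},{"dx":0,"dy":0,"dz":0,"wx":-0.022,"wy":0.149,"wz":0.071,"jaw":0},{"dx":0,"dy":0,"dz":0,"wx":-0.022,"wy":0.149,"wz":0.071,"jaw":0},{"dx":0,"dy":0,"dz":0,"wx":-0.022,"wy":0.149,"wz":0.071,"jaw":0},{"dx":0,"dy":0,"dz":0,"wx":0,"wy":0,"wz":0,"jaw":0}]'

```text
time_s: 1.9
tool_pos: [0.4471, -0.3857, 0.2304]
ee_rot: [-2.951, -0.214, -0.91]
contact_force: [0.1, -0.6, -0.5]
gripper_width: 0.0856
finger_force: 0.0
```

Run:
```python
from h import *
z=[.558,.084,-.825];y=[-.149,.989,0]
go([.486,-.406,.164],z,y); go([.542,-.3974,.0815],z,y);print(observe()["contact_force"])
```

```text
t 1.9 pos [ 0.4471 -0.3857  0.2304] rows 1.33 width 0.08556060102711756
shift(tool now) [-0.008   0.026   0.0748] turn [-0.0007  0.0012 -0.0049] |shift in target axes [-0.0082  0.0259  0.0748]
t 1.9 pos [ 0.4471 -0.3857  0.2304] rows 2.95 width 0.08556060102711756
shift(tool now) [-0.0077  0.0259  0.1749] turn [-0.0007  0.0012 -0.0049] |shift in target axes [-0.008   0.0257  0.1749]
[ 0.0676 -0.6484 -0.5099]
```

apply_moves --moves '[{"dx":-0.008,"dy":0.026,"dz":0.015,"wx":0,"wy":0,"wz":0,"jaw":0},{"dx":0,"dy":0,"dz":0.04,"wx":0,"wy":0,"wz":0,"jaw":0},{"dx":0,"dy":0,"dz":0.04,"wx":0,"wy":0,"wz":0,"jaw":0},{"dx":0,"dy":0,"dz":0.04,"wx":0,"wy":0,"wz":0,"jaw":0},{"dx":0,"dy":0,"dz":0.039,"wx":0,"wy":0,"wz":0,"jaw":0}]'

```text
time_s: 2.52
tool_pos: [0.5457, -0.3981, 0.084]
ee_rot: [-2.953, -0.226, -0.912]
contact_force: [-0.6, -0.2, 0.3]
gripper_width: 0.0855
finger_force: 0.0
```

Run:
```python
from h import *
z=[.558,.084,-.825];y=[-.149,.989,0]
go([.542,-.3974,.0815],z,y);print(observe()["contact_force"])
load();im=np.hstack([C["top"]["pixels"][160:235,340:440],C["side"]["pixels"][110:185,270:370]])
cv2.imwrite("pics/gr.png",cv2.cvtColor(cv2.resize(im,None,fx=4,fy=4,interpolation=2),cv2.COLOR_RGB2BGR))
```

```text
t 2.525 pos [ 0.5457 -0.3981  0.084 ] rows 0.08 width 0.08546803986357243
shift(tool now) [-0.0043 -0.0012  0.    ] turn [0.0003 0.0011 0.0035] |shift in target axes [-0.0044 -0.0012  0.    ]
[-0.5888 -0.2026  0.3399]
```

View pics/gr.png

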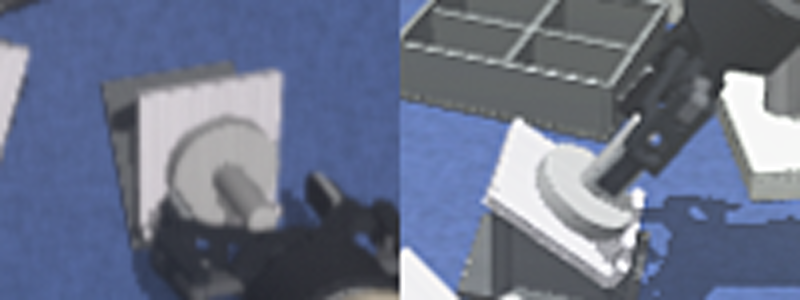

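The picture shows the stem (top-crop 245,195) between the open fingers and nothing touching. I correct by 4 mm and close.

apply_moves --moves '[{"dx":-0.004,"dy":-0.001,"dz":0,"wx":0,"wy":0,"wz":0,"jaw":0.3},{"dx":0,"dy":0,"dz":0,"wx":0,"wy":0,"wz":0,"jaw":0.5},{"dx":0,"dy":0,"dz":0,"wx":0,"wy":0,"wz":0,"jaw":0.7},{"dx":0,"dy":0,"dz":0,"wx":0,"wy":0,"wz":0,"jaw":1},{"dx":0,"dy":0,"dz":0,"wx":0,"wy":0,"wz":0,"jaw":1}]' --newtons 70

```text
time_s: 3.25
tool_pos: [0.5399, -0.398, 0.0837]
ee_rot: [-2.951, -0.222, -0.915]
contact_force: [-9.0, 2.0, 9.1]
gripper_width: 0.0184
finger_force: 67.8
```

apply_moves --moves '[{"dx":0,"dy":0,"dz":0,"wx":0,"wy":0,"wz":0,"jaw":1},{"dx":0,"dy":0,"dz":-0.005,"wx":0,"wy":0,"wz":0,"jaw":1},{"dx":0,"dy":0,"dz":-0.01,"wx":0,"wy":0,"wz":0,"jaw":1},{"dx":0,"dy":0,"dz":-0.02,"wx":0,"wy":0,"wz":0,"jaw":1},{"dx":0,"dy":0,"dz":-0.025,"wx":0,"wy":0,"wz":0,"jaw":1}]'

```text
time_s: 3.88
tool_pos: [0.5052, -0.4016, 0.13]
ee_rot: [-2.951, -0.22, -0.909]
contact_force: [0.5, 0.4, -4.0]
gripper_width: 0.0184
finger_force: 68.7
```

Run:
```python
from h import *
z=[0,0,-1];y=[-.149,.989,0]
R=go([.48,-.36,.28],z,y); print(R.as_matrix())
go([.656,.068,.28],z,y)
```

```text
t 3.875 pos [ 0.5052 -0.4016  0.13  ] rows 3.32 width 0.018440908820243834
shift(tool now) [ 0.0688 -0.0453 -0.1344] turn [-0.0023 -0.5977 -0.0007] |shift in target axes [-0.0188 -0.0449 -0.15  ]
[[ 0.8176  0.1489  0.5562]
 [ 0.1218 -0.9888  0.0858]
 [ 0.5628 -0.0024 -0.8266]]
t 3.875 pos [ 0.5052 -0.4016  0.13  ] rows 8.59 width 0.018440908820243834
shift(tool now) [ 0.2648 -0.4423  0.0002] turn [-0.0023 -0.5977 -0.0007] |shift in target axes [ 0.219  -0.4419 -0.15  ]
```

apply_moves --moves '[{"dx":0.01,"dy":-0.01,"dz":-0.03,"wx":0,"wy":0,"wz":0,"jaw":1},{"dx":0.02,"dy":-0.012,"dz":-0.035,"wx":0,"wy":0,"wz":0,"jaw":1},{"dx":0.02,"dy":-0.012,"dz":-0.035,"wx":0,"wy":0,"wz":0,"jaw":1},{"dx":0.019,"dy":-0.011,"dz":-0.034,"wx":0,"wy":0,"wz":0,"jaw":1}]'

```text
time_s: 4.38
tool_pos: [0.4802, -0.3602, 0.2809]
ee_rot: [-2.952, -0.219, -0.91]
contact_force: [0.9, 0.1, -4.5]
gripper_width: 0.018
finger_force: 68.9
```

apply_moves --moves '[{"dx":0,"dy":0,"dz":0,"wx":0,"wy":-0.12,"wz":0,"jaw":1},{"dx":0,"dy":0,"dz":0,"wx":0,"wy":-0.12,"wz":0,"jaw":1},{"dx":0,"dy":0,"dz":0,"wx":0,"wy":-0.12,"wz":0,"jaw":1},{"dx":0,"dy":0,"dz":0,"wx":0,"wy":-0.12,"wz":0,"jaw":1},{"dx":0,"dy":0,"dz":0,"wx":0,"wy":-0.118,"wz":0,"jaw":1}]'

```text
time_s: 5.0
tool_pos: [0.4808, -0.3609, 0.2805]
ee_rot: [-3.133, -0.232, 0.004]
contact_force: [0.6, -0.2, -5.1]
gripper_width: 0.0182
finger_force: 68.9
```

Run:
```python
from h import *
z=[0,0,-1];y=[-.149,.989,0]
R=go([.656,.068,.28],z,y);print(R.as_matrix())
```

```text
t 5.0 pos [ 0.4808 -0.3609  0.2805] rows 7.72 width 0.01824877386708293
shift(tool now) [ 0.2365 -0.3984 -0.    ] turn [-0.0002  0.0025 -0.0016] |shift in target axes [ 0.2372 -0.398   0.0005]
[[ 0.9891  0.1474 -0.0025]
 [ 0.1474 -0.9891 -0.0002]
 [-0.0025 -0.0002 -1.    ]]
```

apply_moves --moves '[{"dx":0.013,"dy":-0.022,"dz":0,"wx":0,"wy":0,"wz":0,"jaw":1},{"dx":0.026,"dy":-0.044,"dz":0,"wx":0,"wy":0,"wz":0,"jaw":1},{"dx":0.026,"dy":-0.044,"dz":0,"wx":0,"wy":0,"wz":0,"jaw":1},{"dx":0.026,"dy":-0.044,"dz":0,"wx":0,"wy":0,"wz":0,"jaw":1},{"dx":0.026,"dy":-0.044,"dz":0,"wx":0,"wy":0,"wz":0,"jaw":1}]'

```text
time_s: 5.62
tool_pos: [0.5675, -0.1463, 0.2802]
ee_rot: [-3.132, -0.232, -0.001]
contact_force: [0.0, -1.4, -4.8]
gripper_width: 0.0184
finger_force: 69.4
```

apply_moves --moves '[{"dx":0.03,"dy":-0.05,"dz":0,"wx":0,"wy":0,"wz":0,"jaw":1},{"dx":0.03,"dy":-0.05,"dz":0,"wx":0,"wy":0,"wz":0,"jaw":1},{"dx":0.03,"dy":-0.05,"dz":0,"wx":0,"wy":0,"wz":0,"jaw":1},{"dx":0.02,"dy":-0.034,"dz":0,"wx":0,"wy":0,"wz":0,"jaw":1},{"dx":0.01,"dy":-0.016,"dz":0,"wx":0,"wy":0,"wz":0,"jaw":1}]'

```text
time_s: 6.25
tool_pos: [0.6565, 0.0699, 0.2801]
ee_rot: [-3.132, -0.237, -0.0]
contact_force: [-1.0, -0.8, -5.1]
gripper_width: 0.0186
finger_force: 69.4
```

Run:
```python
from h import *
go([.656,.068,.22],[0,0,-1],[-.149,.989,0])
load();im=np.hstack([C["top"]["pixels"][100:200,165:270],C["side"]["pixels"][160:260,130:235]])
for n in C: cv2.imwrite(f"pics/raw_{n}.png",cv2.cvtColor(C[n]["pixels"],cv2.COLOR_RGB2BGR))
cv2.imwrite("pics/pan.png",cv2.cvtColor(cv2.resize(im,None,fx=3.8,fy=3.8,interpolation=2),cv2.COLOR_RGB2BGR))
```

```text
t 6.25 pos [0.6565 0.0699 0.2801] rows 1.0 width 0.01863148073355349
shift(tool now) [-0.0008  0.0018  0.0601] turn [-0.0005 -0.0001  0.0012] |shift in target axes [-0.0008  0.0018  0.0601]
```

View pics/pan.png

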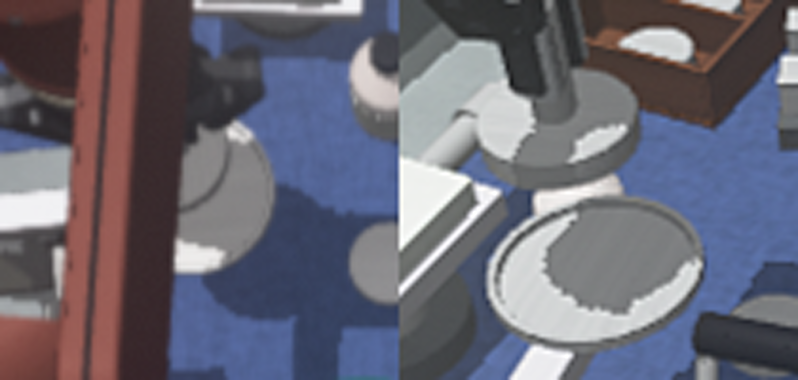

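Run:
```python
from h import *
load();t=observe()["tool_pos"]
for d in(.03,.036,.042): print(d,proj("side",t-[0,0,d]),proj("side",t-[0,0,d-.016]))
# outline prediction of the disc (z of underside t-.036): extremes in side view, and in top view
a=np.linspace(0,2*np.pi,200)
for d in(.036,):
  for r,h,dd,nm in((.036,0,d,"bot"),(.036,.016,d,"topface")):
    for n in C:
        q=np.array([proj(n,t+[r*np.cos(k),r*np.sin(k),h-dd]) for k in a]);print(nm,n,q.min(0),q.max(0))
for c in ([.6557,.0682,.168],[.656,.067,.163]):
    for n in C:
        q=np.array([proj(n,np.array(c)+[.052*np.cos(k),.052*np.sin(k),0]) for k in a]);print("rim",n,q.min(0),q.max(0))
cr=lambda x,y:(130+(x-400)/3.8,160+y/3.8)
print("seen disc side L,bottom,R",cr(476,188),cr(640,188),"rim",cr(487,196),cr(705,350))
print("seen rim top L,R,T,B",TL(147,17),TL(362,236),"side",SL(393,25),SL(610,172))
```

```text
0.03 [173.7123 193.5354] [172.0155 186.1391]
0.036 [174.3361 196.2545] [172.6576 188.9378]
0.042 [174.9533 198.9447] [173.2927 191.7063]
bot side [153.1026 183.6474] [195.3172 209.7962]
bot top [194.3929 124.5161] [227.9614 157.4055]
topface side [151.101  176.4099] [193.9492 202.4082]
topface top [192.931  122.2422] [227.1684 155.7714]
rim side [152.9771 210.7707] [210.0322 249.3874]
rim top [193.3197 127.9213] [237.6574 171.4499]
rim side [153.8064 212.3069] [210.5487 250.8643]
rim top [194.2483 128.4286] [238.3364 171.7176]
seen disc side L,bottom,R (150.0, 209.4736842105263) (193.1578947368421, 209.4736842105263) rim (152.89473684210526, 211.57894736842104) (210.26315789473685, 252.10526315789474)
seen rim top L,R,T,B (194.4, 128.4) (237.4, 172.2) side (153.42105263157896, 211.57894736842104) (210.5263157894737, 250.26315789473685)
```

Disc and pan agree to within about 2 mm, with the underside 36 mm below the TCP. Lowering in stages.

apply_moves --moves '[{"dx":0,"dy":0.002,"dz":0.015,"wx":0,"wy":0,"wz":0,"jaw":1},{"dx":0,"dy":0,"dz":0.025,"wx":0,"wy":0,"wz":0,"jaw":1},{"dx":0,"dy":0,"dz":0.02,"wx":0,"wy":0,"wz":0,"jaw":1},{"dx":0,"dy":0,"dz":0.01,"wx":0,"wy":0,"wz":0,"jaw":1},{"dx":0,"dy":0,"dz":0.003,"wx":0,"wy":0,"wz":0,"jaw":1}]'

```text
time_s: 7.08
tool_pos: [0.6569, 0.0655, 0.2076]
ee_rot: [-3.133, -0.233, -0.002]
contact_force: [-0.2, -0.6, -5.4]
gripper_width: 0.0183
finger_force: 69.6
```

apply_moves --moves '[{"dx":0,"dy":0,"dz":0.001,"wx":0,"wy":0,"wz":0,"jaw":1},{"dx":0,"dy":0,"dz":0.001,"wx":0,"wy":0,"wz":0,"jaw":1},{"dx":0,"dy":0,"dz":0.001,"wx":0,"wy":0,"wz":0,"jaw":1},{"dx":0,"dy":0,"dz":0.001,"wx":0,"wy":0,"wz":0,"jaw":1}]'

```text
time_s: 7.58
tool_pos: [0.6575, 0.0659, 0.2048]
ee_rot: [-3.133, -0.234, -0.005]
contact_force: [0.6, 0.1, -5.3]
gripper_width: 0.0181
finger_force: 69.6
```

apply_moves --moves '[{"dx":0,"dy":0,"dz":0.001,"wx":0,"wy":0,"wz":0,"jaw":1},{"dx":0,"dy":0,"dz":0.001,"wx":0,"wy":0,"wz":0,"jaw":1},{"dx":0,"dy":0,"dz":0.001,"wx":0,"wy":0,"wz":0,"jaw":1}]'

```text
time_s: 7.95
tool_pos: [0.6573, 0.0658, 0.2014]
ee_rot: [-3.133, -0.234, -0.004]
contact_force: [0.0, 0.3, -5.6]
gripper_width: 0.0182
finger_force: 69.6
```

apply_moves --moves '[{"dx":0,"dy":0,"dz":0.001,"wx":0,"wy":0,"wz":0,"jaw":1},{"dx":0,"dy":0,"dz":0.001,"wx":0,"wy":0,"wz":0,"jaw":1}]'

```text
time_s: 8.2
tool_pos: [0.6574, 0.0659, 0.1994]
ee_rot: [-3.133, -0.234, -0.004]
contact_force: [1.0, -1.2, -5.7]
gripper_width: 0.0183
finger_force: 69.6
```

apply_moves --moves '[{"dx":0,"dy":0,"dz":0.001,"wx":0,"wy":0,"wz":0,"jaw":1},{"dx":0,"dy":0,"dz":0,"wx":0,"wy":0,"wz":0,"jaw":1}]'

```text
time_s: 8.45
tool_pos: [0.6573, 0.0659, 0.1984]
ee_rot: [-3.133, -0.234, -0.003]
contact_force: [0.1, -0.0, -5.3]
gripper_width: 0.0183
finger_force: 69.6
```

apply_moves --moves '[{"dx":0,"dy":0,"dz":0.001,"wx":0,"wy":0,"wz":0,"jaw":1},{"dx":0,"dy":0,"dz":0,"wx":0,"wy":0,"wz":0,"jaw":1}]'

```text
time_s: 8.7
tool_pos: [0.6575, 0.0659, 0.1979]
ee_rot: [-3.133, -0.234, -0.004]
contact_force: [-0.2, 0.1, -4.4]
gripper_width: 0.0186
finger_force: 69.8
```

apply_moves --moves '[{"dx":0,"dy":0,"dz":0.0006,"wx":0,"wy":0,"wz":0,"jaw":1},{"dx":0,"dy":0,"dz":0,"wx":0,"wy":0,"wz":0,"jaw":1}]'

```text
time_s: 8.95
tool_pos: [0.6575, 0.0659, 0.1972]
ee_rot: [-3.133, -0.234, -0.004]
contact_force: [0.0, -0.7, -3.5]
gripper_width: 0.0187
finger_force: 69.8
```

apply_moves --moves '[{"dx":0,"dy":0,"dz":0.0006,"wx":0,"wy":0,"wz":0,"jaw":1},{"dx":0,"dy":0,"dz":0,"wx":0,"wy":0,"wz":0,"jaw":1}]'

```text
time_s: 9.2
tool_pos: [0.6575, 0.0659, 0.1967]
ee_rot: [3.133, 0.234, 0.005]
contact_force: [-0.3, 0.2, -1.8]
gripper_width: 0.0183
finger_force: 69.9
```

apply_moves --moves '[{"dx":0,"dy":0,"dz":0.0004,"wx":0,"wy":0,"wz":0,"jaw":1},{"dx":0,"dy":0,"dz":0,"wx":0,"wy":0,"wz":0,"jaw":0.75},{"dx":0,"dy":0,"dz":0,"wx":0,"wy":0,"wz":0,"jaw":0.65},{"dx":0,"dy":0,"dz":0,"wx":0,"wy":0,"wz":0,"jaw":0.5},{"dx":0,"dy":0,"dz":0,"wx":0,"wy":0,"wz":0,"jaw":0.4}]' --newtons 20

```text
time_s: 9.82
tool_pos: [0.6575, 0.0659, 0.196]
ee_rot: [-3.133, -0.234, -0.004]
contact_force: [0.2, 0.6, 0.3]
gripper_width: 0.051
finger_force: 0.0
```

apply_moves --moves '[{"dx":0,"dy":0,"dz":-0.01,"wx":0,"wy":0,"wz":0,"jaw":0.4},{"dx":0,"dy":0,"dz":-0.02,"wx":0,"wy":0,"wz":0,"jaw":0.4},{"dx":0,"dy":0,"dz":-0.03,"wx":0,"wy":0,"wz":0,"jaw":0.4},{"dx":0,"dy":0,"dz":-0.03,"wx":0,"wy":0,"wz":0,"jaw":0.4},{"dx":0,"dy":0,"dz":-0.02,"wx":0,"wy":0,"wz":0,"jaw":0.4}]'

```text
time_s: 10.45
tool_pos: [0.6579, 0.0658, 0.3097]
ee_rot: [3.133, 0.234, 0.01]
contact_force: [0.8, -0.9, 0.6]
gripper_width: 0.0513
finger_force: 0.0
```

Run:
```python
from h import *
go([.46,.09,.30],[0,0,-1],[-.12,.993,0])
load();im=np.hstack([C["top"]["pixels"][100:230,150:270],C["side"]["pixels"][170:300,140:260]])
cv2.imwrite("pics/placed.png",cv2.cvtColor(cv2.resize(im,None,fx=3.3,fy=3.3,interpolation=2),cv2.COLOR_RGB2BGR))
```

```text
t 10.45 pos [0.6579 0.0658 0.3097] rows 3.33 width 0.051251344843648794
shift(tool now) [-0.1922 -0.0533  0.0085] turn [ 0.0007 -0.0064  0.0286] |shift in target axes [-0.1936 -0.0477  0.0097]
```

View pics/placed.png

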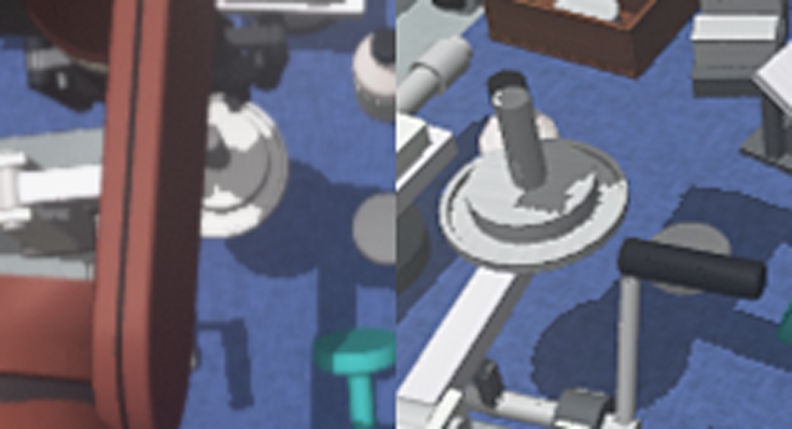

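The picture shows the weight standing upright and central in the pan with the fingers clear, and the beam still level. Next is the lever: move above the bar first.

apply_moves --moves '[{"dx":-0.025,"dy":-0.012,"dz":0,"wx":0,"wy":0,"wz":0.029,"jaw":0.4},{"dx":-0.04,"dy":-0.017,"dz":0,"wx":0,"wy":0,"wz":0,"jaw":0.4},{"dx":-0.04,"dy":-0.018,"dz":0,"wx":0,"wy":0,"wz":0,"jaw":0.4},{"dx":-0.022,"dy":-0.006,"dz":0.01,"wx":0,"wy":0,"wz":0,"jaw":0.4},{"dx":0,"dy":0,"dz":0,"wx":0,"wy":0,"wz":0,"jaw":0.4}]'

```text
time_s: 11.18
tool_pos: [0.5227, 0.1029, 0.2942]
ee_rot: [-3.136, -0.19, 0.0]
contact_force: [0.2, 0.0, -0.1]
gripper_width: 0.051
finger_force: 0.0
```

Run:
```python
from h import *
go([.526,.1045,.177],[0,0,-1],[-.12,.993,0])
```

```text
t 11.175 pos [0.5227 0.1029 0.2942] rows 1.95 width 0.051043548267711514
shift(tool now) [ 0.0035 -0.0012  0.1172] turn [-0.0002  0.0001  0.0005] |shift in target axes [ 0.0035 -0.0012  0.1172]
```

apply_moves --moves '[{"dx":0.003,"dy":-0.001,"dz":0.03,"wx":0,"wy":0,"wz":0,"jaw":0.4},{"dx":0,"dy":0,"dz":0.03,"wx":0,"wy":0,"wz":0,"jaw":0.4},{"dx":0,"dy":0,"dz":0.02,"wx":0,"wy":0,"wz":0,"jaw":0.4},{"dx":0,"dy":0,"dz":0.01,"wx":0,"wy":0,"wz":0,"jaw":0.4}]'

```text
time_s: 11.68
tool_pos: [0.5275, 0.1035, 0.2038]
ee_rot: [-3.136, -0.188, 0.0]
contact_force: [0.1, -0.2, -0.5]
gripper_width: 0.0511
finger_force: 0.0
```

apply_moves --moves '[{"dx":0,"dy":0,"dz":0.01,"wx":0,"wy":0,"wz":0,"jaw":0.4},{"dx":0,"dy":0,"dz":0.01,"wx":0,"wy":0,"wz":0,"jaw":0.4},{"dx":0,"dy":0,"dz":0.006,"wx":0,"wy":0,"wz":0,"jaw":0.4},{"dx":0,"dy":0,"dz":0,"wx":0,"wy":0,"wz":0,"jaw":0.6},{"dx":0,"dy":0,"dz":0,"wx":0,"wy":0,"wz":0,"jaw":0.7}]'

```text
time_s: 12.3
tool_pos: [0.5276, 0.1044, 0.18]
ee_rot: [-3.135, -0.188, -0.004]
contact_force: [-0.0, 1.7, -1.1]
gripper_width: 0.0257
finger_force: 0.9
```

The +y finger just touches the bar, which is caged. Now swinging the lever over slowly along its arc.

apply_moves --moves '[{"dx":0,"dy":-0.0045,"dz":-0.002,"wx":0,"wy":0,"wz":0,"jaw":0.7},{"dx":0,"dy":-0.0045,"dz":-0.0015,"wx":0,"wy":0,"wz":0,"jaw":0.7},{"dx":0,"dy":-0.0046,"dz":-0.0015,"wx":0,"wy":0,"wz":0,"jaw":0.7},{"dx":0,"dy":-0.0046,"dz":-0.001,"wx":0,"wy":0,"wz":0,"jaw":0.7},{"dx":0,"dy":-0.0046,"dz":-0.001,"wx":0,"wy":0,"wz":0,"jaw":0.7}]'

```text
time_s: 12.92
tool_pos: [0.5258, 0.1252, 0.1881]
ee_rot: [3.133, 0.188, 0.007]
contact_force: [0.6, -5.9, 4.2]
gripper_width: 0.0256
finger_force: 3.2
```

apply_moves --moves '[{"dx":0,"dy":-0.0046,"dz":-0.001,"wx":0,"wy":0,"wz":0,"jaw":0.7},{"dx":0,"dy":-0.0046,"dz":-0.001,"wx":0,"wy":0,"wz":0,"jaw":0.7},{"dx":0,"dy":-0.0046,"dz":-0.0005,"wx":0,"wy":0,"wz":0,"jaw":0.7},{"dx":0,"dy":-0.0046,"dz":0,"wx":0,"wy":0,"wz":0,"jaw":0.7},{"dx":0,"dy":-0.0046,"dz":0,"wx":0,"wy":0,"wz":0,"jaw":0.7}]'

```text
time_s: 13.55
tool_pos: [0.5226, 0.1494, 0.1897]
ee_rot: [3.136, 0.188, 0.006]
contact_force: [0.8, -3.1, 2.9]
gripper_width: 0.0257
finger_force: 2.0
```

apply_moves --moves '[{"dx":0,"dy":-0.0046,"dz":0,"wx":0,"wy":0,"wz":0,"jaw":0.7},{"dx":0,"dy":-0.0046,"dz":0,"wx":0,"wy":0,"wz":0,"jaw":0.7},{"dx":0,"dy":-0.0046,"dz":0.0005,"wx":0,"wy":0,"wz":0,"jaw":0.7},{"dx":0,"dy":-0.0046,"dz":0.001,"wx":0,"wy":0,"wz":0,"jaw":0.7},{"dx":0,"dy":-0.0046,"dz":0.001,"wx":0,"wy":0,"wz":0,"jaw":0.7}]'

```text
time_s: 14.18
tool_pos: [0.519, 0.1726, 0.1863]
ee_rot: [-3.136, -0.188, -0.003]
contact_force: [-0.5, -3.2, 2.0]
gripper_width: 0.0256
finger_force: 1.4
```

apply_moves --moves '[{"dx":0,"dy":-0.0046,"dz":0.001,"wx":0,"wy":0,"wz":0,"jaw":0.7},{"dx":0,"dy":-0.0046,"dz":0.0015,"wx":0,"wy":0,"wz":0,"jaw":0.7},{"dx":0,"dy":-0.0046,"dz":0.0015,"wx":0,"wy":0,"wz":0,"jaw":0.7},{"dx":0,"dy":-0.004,"dz":0.0015,"wx":0,"wy":0,"wz":0,"jaw":0.7},{"dx":0,"dy":-0.003,"dz":0.0015,"wx":0,"wy":0,"wz":0,"jaw":0.7}]'

```text
time_s: 14.8
tool_pos: [0.5168, 0.1931, 0.1795]
ee_rot: [-3.136, -0.188, -0.004]
contact_force: [0.4, -2.4, 1.2]
gripper_width: 0.0257
finger_force: 1.2
```

apply_moves --moves '[{"dx":0,"dy":-0.002,"dz":0.001,"wx":0,"wy":0,"wz":0,"jaw":0.7},{"dx":0,"dy":0,"dz":0,"wx":0,"wy":0,"wz":0,"jaw":0.7},{"dx":0,"dy":0,"dz":0,"wx":0,"wy":0,"wz":0,"jaw":0.7},{"dx":0,"dy":0,"dz":0,"wx":0,"wy":0,"wz":0,"jaw":0.7},{"dx":0,"dy":0,"dz":0,"wx":0,"wy":0,"wz":0,"jaw":0.7}]'

```text
time_s: 15.42
tool_pos: [0.5165, 0.195, 0.1785]
ee_rot: [-3.136, -0.188, -0.003]
contact_force: [-0.3, 0.3, 0.2]
gripper_width: 0.0256
finger_force: 0.0
```

Run:
```python
from h import *
s=observe();print(s["tool_pos"],s["contact_force"])
load();im=C["side"]["pixels"][170:320,120:280]
cv2.imwrite("pics/down.png",cv2.cvtColor(np.hstack([cv2.resize(im,None,fx=3,fy=3,interpolation=2),cv2.resize(C["top"]["pixels"][110:260,150:255],None,fx=3,fy=3)]),cv2.COLOR_RGB2BGR))
```

```text
[0.5165 0.195  0.1785] [-0.2977  0.2819  0.2461]
```

View pics/down.png

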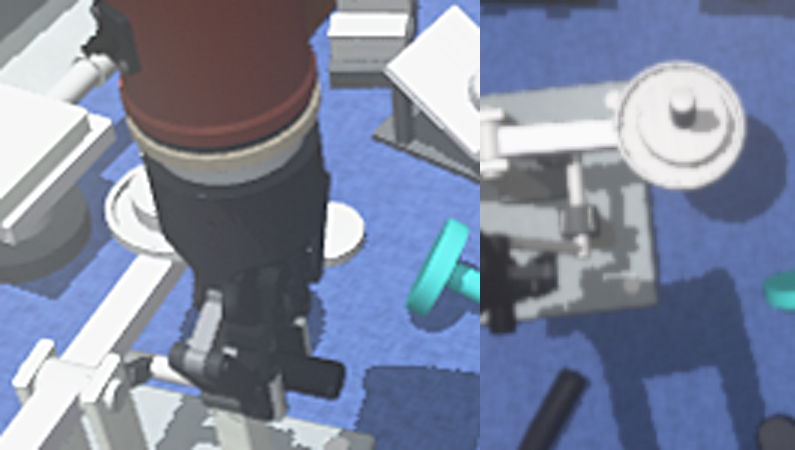

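The picture shows the lever leaning over to +y, and the pan (side-crop 106,205) about 18 mm lower with the weight still centred. I dwell a little longer with a 2 mm push, then bring it back.

apply_moves --moves '[{"dx":0,"dy":-0.002,"dz":0.001,"wx":0,"wy":0,"wz":0,"jaw":0.7},{"dx":0,"dy":0,"dz":0,"wx":0,"wy":0,"wz":0,"jaw":0.7},{"dx":0,"dy":0,"dz":0,"wx":0,"wy":0,"wz":0,"jaw":0.7},{"dx":0,"dy":0,"dz":0,"wx":0,"wy":0,"wz":0,"jaw":0.7},{"dx":0,"dy":0,"dz":0,"wx":0,"wy":0,"wz":0,"jaw":0.7}]'

```text
time_s: 16.15
tool_pos: [0.5165, 0.1967, 0.1777]
ee_rot: [3.136, 0.188, 0.004]
contact_force: [-0.5, -2.0, 1.6]
gripper_width: 0.0257
finger_force: 1.2
```

apply_moves --moves '[{"dx":0,"dy":0.002,"dz":0,"wx":0,"wy":0,"wz":0,"jaw":0.7},{"dx":0,"dy":0.004,"dz":0,"wx":0,"wy":0,"wz":0,"jaw":0.7},{"dx":0,"dy":0.0045,"dz":-0.0015,"wx":0,"wy":0,"wz":0,"jaw":0.7},{"dx":0,"dy":0.0046,"dz":-0.0015,"wx":0,"wy":0,"wz":0,"jaw":0.7},{"dx":0,"dy":0.0046,"dz":-0.0015,"wx":0,"wy":0,"wz":0,"jaw":0.7}]'

```text
time_s: 16.77
tool_pos: [0.519, 0.1785, 0.1832]
ee_rot: [-3.133, -0.189, -0.006]
contact_force: [-1.4, 5.0, 4.1]
gripper_width: 0.0253
finger_force: 2.7
```

apply_moves --moves '[{"dx":0,"dy":0.0046,"dz":-0.0015,"wx":0,"wy":0,"wz":0,"jaw":0.7},{"dx":0,"dy":0.0046,"dz":-0.0015,"wx":0,"wy":0,"wz":0,"jaw":0.7},{"dx":0,"dy":0.0046,"dz":-0.001,"wx":0,"wy":0,"wz":0,"jaw":0.7},{"dx":0,"dy":0.0046,"dz":-0.001,"wx":0,"wy":0,"wz":0,"jaw":0.7},{"dx":0,"dy":0.0046,"dz":-0.001,"wx":0,"wy":0,"wz":0,"jaw":0.7}]'

```text
time_s: 17.4
tool_pos: [0.5216, 0.1547, 0.1881]
ee_rot: [-3.134, -0.188, -0.004]
contact_force: [1.8, 7.4, 1.3]
gripper_width: 0.0252
finger_force: 3.6
```

apply_moves --moves '[{"dx":0,"dy":0.0046,"dz":-0.0005,"wx":0,"wy":0,"wz":0,"jaw":0.7},{"dx":0,"dy":0.0046,"dz":0,"wx":0,"wy":0,"wz":0,"jaw":0.7},{"dx":0,"dy":0.0046,"dz":0,"wx":0,"wy":0,"wz":0,"jaw":0.7},{"dx":0,"dy":0.0046,"dz":0.0005,"wx":0,"wy":0,"wz":0,"jaw":0.7},{"dx":0,"dy":0.0046,"dz":0.0005,"wx":0,"wy":0,"wz":0,"jaw":0.7}]'

```text
time_s: 18.02
tool_pos: [0.5243, 0.1318, 0.1879]
ee_rot: [-3.135, -0.188, -0.004]
contact_force: [-0.1, 5.4, 3.2]
gripper_width: 0.0259
finger_force: 2.8
```

apply_moves --moves '[{"dx":0,"dy":0.0045,"dz":0.001,"wx":0,"wy":0,"wz":0,"jaw":0.7},{"dx":0,"dy":0.0045,"dz":0.001,"wx":0,"wy":0,"wz":0,"jaw":0.7},{"dx":0,"dy":0.0045,"dz":0.0015,"wx":0,"wy":0,"wz":0,"jaw":0.7},{"dx":0,"dy":0.0045,"dz":0.0015,"wx":0,"wy":0,"wz":0,"jaw":0.7},{"dx":0,"dy":0.004,"dz":0.0015,"wx":0,"wy":0,"wz":0,"jaw":0.7}]'

```text
time_s: 18.65
tool_pos: [0.5268, 0.1094, 0.1809]
ee_rot: [-3.136, -0.188, -0.003]
contact_force: [-0.7, 4.1, 2.4]
gripper_width: 0.0256
finger_force: 2.2
```

apply_moves --moves '[{"dx":0,"dy":0.003,"dz":0.001,"wx":0,"wy":0,"wz":0,"jaw":0.7},{"dx":0,"dy":0.002,"dz":0.0005,"wx":0,"wy":0,"wz":0,"jaw":0.7},{"dx":0,"dy":0.001,"dz":0,"wx":0,"wy":0,"wz":0,"jaw":0.7}]'

```text
time_s: 19.02
tool_pos: [0.5275, 0.1038, 0.1793]
ee_rot: [-3.136, -0.188, -0.003]
contact_force: [0.3, 4.7, -0.6]
gripper_width: 0.0257
finger_force: 2.3
```

apply_moves --moves '[{"dx":0,"dy":0.001,"dz":0,"wx":0,"wy":0,"wz":0,"jaw":0.7},{"dx":0,"dy":0.001,"dz":0,"wx":0,"wy":0,"wz":0,"jaw":0.7}]'

```text
time_s: 19.27
tool_pos: [0.5277, 0.1022, 0.1789]
ee_rot: [-3.135, -0.188, -0.003]
contact_force: [2.0, 6.1, -3.4]
gripper_width: 0.026
finger_force: 2.9
```

The force is rising against the home stop. I centre the fingers, open and lift away.

apply_moves --moves '[{"dx":0,"dy":-0.003,"dz":0,"wx":0,"wy":0,"wz":0,"jaw":0.6},{"dx":0,"dy":0,"dz":0,"wx":0,"wy":0,"wz":0,"jaw":0.4},{"dx":0,"dy":0,"dz":-0.01,"wx":0,"wy":0,"wz":0,"jaw":0.4},{"dx":0,"dy":0,"dz":-0.03,"wx":0,"wy":0,"wz":0,"jaw":0.4},{"dx":0,"dy":0,"dz":-0.04,"wx":0,"wy":0,"wz":0,"jaw":0.4}]'

```text
time_s: 19.9
tool_pos: [0.5266, 0.1044, 0.2602]
ee_rot: [3.136, 0.188, 0.001]
contact_force: [0.5, 0.2, -0.5]
gripper_width: 0.0511
finger_force: 0.0
```

apply_moves --moves '[{"dx":-0.03,"dy":0,"dz":-0.04,"wx":0,"wy":0,"wz":0,"jaw":0.4},{"dx":-0.04,"dy":0,"dz":0,"wx":0,"wy":0,"wz":0,"jaw":0.4},{"dx":-0.03,"dy":0,"dz":0,"wx":0,"wy":0,"wz":0,"jaw":0.4},{"dx":0,"dy":0,"dz":0,"wx":0,"wy":0,"wz":0,"jaw":0.4},{"dx":0,"dy":0,"dz":0,"wx":0,"wy":0,"wz":0,"jaw":0.4}]'

```text
time_s: 20.52
tool_pos: [0.4286, 0.0927, 0.3002]
ee_rot: [3.136, 0.188, 0.006]
contact_force: [0.1, -0.3, -0.6]
gripper_width: 0.0512
finger_force: 0.0
```

Run:
```python
from h import *
s=observe();print(s["time_s"],s["tool_pos"],s["contact_force"])
load()
a0=cv2.imread("pics/side0.png")[...,::-1].astype(int)
# dark grip bar centroid and pan rim extents, now vs start, in the side view
for im in(a0,C["side"]["pixels"].astype(int)):
    r=im[235:268,195:262];m=(r.max(2)<70);n,l,st,ce=cv2.connectedComponentsWithStats(m.astype(np.uint8));k=1+st[1:,4].argmax();print("bar",ce[k]+[195,235],st[k])
    p=im[205:262,145:215];m=(p[...,2]-p[...,0]<25).astype(np.uint8);n,l,st,ce=cv2.connectedComponentsWithStats(m);k=1+st[1:,4].argmax();print("pan",ce[k],st[k])
    d=im[205:262,:];print("leftmost pan col at rows",[(145+int(np.argmax(im[r,145:215,2]-im[r,145:215,0]<25))) for r in(225,230,235,240)])
```

```text
20.525 [0.4286 0.0927 0.3002] [ 0.0799 -0.3329 -0.6211]
bar [231.521  252.6587] [ 13   9  44  16 167]
pan [34.5897 26.7314] [   8    0   57   57 2208]
leftmost pan col at rows [145, 145, 145, 145]
bar [231.0914 251.8817] [ 13   7  44  18 186]
pan [34.7602 26.8467] [   8    0   57   57 2198]
leftmost pan col at rows [145, 145, 145, 145]
```

Run:
```python
from h import *
load();p=cv2.imread("pics/placed.png")[:,396:];n=cv2.cvtColor(cv2.resize(C["side"]["pixels"][170:300,140:260],None,fx=3.3,fy=3.3,interpolation=2),cv2.COLOR_RGB2BGR)
e=lambda i:cv2.Canny(i,60,150)[70:275,40:235].astype(np.float32)
print(cv2.phaseCorrelate(e(p),e(n)), proj("side",[.6575,.066,.238]))
g=n[70:190,80:160]; r=cv2.matchTemplate(n,p[80:130,85:145],cv2.TM_CCOEFF_NORMED);print(cv2.minMaxLoc(r))
```

```text
((0.05420880572857811, -0.07873629243563585), 0.77318296874011) [174.8068 198.7962]
(-0.4244575500488281, 0.8112122416496277, (86, 336), (85, 80))
```

```bash
python3 -c "
from station import *
print(hand_in())"
```

```text
the job is handed in; nothing more can be done
None
```

The job is handed in; no verdict came back. The large weight stands central on the pan, the beam was eased down and held for about a second, and the lever is back home with the beam level by the last camera check.

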